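Lock a chainsaw's filler cap down in its well

TASK

Put the loose black filler cap with the yellow bar grip back on the chainsaw. Set its plug in the open filler mouth at the bottom of the round well, turn it lightly until its two lugs drop into the notches, then press it down against the sprung red seal and turn it clockwise to its stop, so that it stays locked down when you let go. Do not force the cap or knock the saw's casing, and leave everything else on the bench alone.

Things in the scene. Friction and masses are not known exactly. Their poses are not given: they have to be found in the camera images.
- cap_grip (a point): Centre of the yellow bar grip of the loose filler cap, which stands upright on the bench on its plug (44 mm high, about 45 g). z is the cap's axis, up; x runs along the bar. Bar: 40 mm long (x), 10 mm thick (y), 22 mm high. This point is 33 mm above the end of the plug. A half turn of the cap about z makes no difference.
- cap_disc (a point): Centre of the top of the cap's black disc, on which the bar stands: 51 mm diameter, 5 mm thick; 11 mm below cap_grip, same axes. Under the disc is the plug, 27 mm diameter and 17 mm long, its last 6 mm tapered to 18 mm.
- cap_lugs (a point): Point on the cap's axis level with the middle of its two lugs, 25 mm below cap_grip, same axes. The lugs stick out of the plug along +x and -x to 20 mm from the axis; each is 8 mm wide (y) and 4 mm thick (z).
- mouth (a point): Centre of the filler mouth, at the top of its steel collar, deep in the round well of the saw; z up, with the saw's yaw (guide bar to +y). The collar is 5 mm thick, bore 31 mm, with two opposite notches for the lugs. It is screwed in, differently on each saw: the notches lie up to 0.35 rad either way from this point's x axis, given by no reading, to be felt or seen. They take the lugs within about 0.07 rad.
- well_rim (a point): Centre of the round well's rim in the flat orange casing top, 40 mm above mouth, 150 mm above the bench. The well is 80 mm in diameter, upright-walled; its floor is 22 mm below mouth. Same axes as mouth.
- grip_resting (a point): Where cap_grip is when the cap stands upright in the mouth with its lugs resting on the collar's top, beside the notches: 27 mm above mouth, same axes.
- grip_dropped (a point): Where cap_grip is when the lugs have dropped into the notches and the cap's disc lies on the sprung seal: 24 mm above mouth. From here, pressed down 6 mm or more the lugs are below the collar and the cap turns clockwise (seen from above); pressed down 8 mm the disc meets the collar, a hard stop.
- grip_locked (a point): Where cap_grip is when the cap is locked: 20 mm above mouth. Turned clockwise about 1.1 rad from the notches, pressed down, the lugs meet fixed stops; let go there, the spring lifts the cap until the lugs sit in pockets under the collar and hold it. Let go sooner it is caught lower or springs up, not locked.
- seal_top (a point): Centre of the top of the red sealing ring round the collar (51 mm diameter), 8 mm above mouth. It slides down on a spring when the cap's disc presses on it: 2 N at first, 1.8 N more for each mm.
- handlebar (a point): Point on the saw's front handlebar tube (24 mm thick), which crosses above the casing here along the saw's x axis; about 160 mm from the well. Its highest part is 212 mm above the bench.
- cap: The same loose filler cap; origin at the end of its plug, on its axis, 33 mm below cap_grip; same axes.
- saw: The whole chainsaw (orange and grey casing, guide bar, handlebar, filler collar and seal), fixed to the bench; origin under the middle of its power head, z up, +y along its guide bar. The flat casing top is 150 mm above the bench, about 210 x 260 mm.
- hammer: Hammer lying on the bench, a bystander.
- wrench: Open-ended wrench lying on the bench, a bystander.
- screwdriver: Red screwdriver lying on the bench, a bystander.
- plug: Spark plug lying on the bench, 60 mm long, a bystander.
- socket: Steel socket standing on the bench, 28 mm in diameter, 30 mm high, a bystander.
- oil: Red oil bottle, 64 mm in diameter, 170 mm high, a bystander.
- grease: Blue and yellow grease can, 86 mm in diameter, 85 mm high, a bystander.
Not all that is in view belongs to the job. There is more than one size of the cap; the job needs the smallest.

How it is judged:
By the outcome, as a careful person would: the job done as asked, in the order asked, and still so for the second after the job is handed in, with the robot touching nothing.
It also fails if it takes over 72 s, if anything falls off the work surface, if the arm or the gripper's body presses on something with over 40 N, if the wrist force passes 120 N, or if a joint passes its speed limit or range.

ROBOT

A 6-joint arm with a two-finger parallel gripper is mounted at the origin on the work surface. World frame = base frame: x ahead of the robot, y to its left, z up, the work surface at z = 0. Lengths are in m, angles in rad, forces in N, time in s.
With the tool pointing down it reaches from about 0.3 to 0.875 m from the base axis. Payload 6.4 kg.
Tool frame: the origin (TCP) lies on the centre line of the jaws, within the pads' length; the fingertips stand 8 mm ahead of it and the grasp point (between the pads) lies 11 mm behind it (arm.tip_extent is the distance from the TCP to the fingertips, in m); z points along the fingers, y is the line along which they close (so a half turn about z gives the same grasp; the last joint's range is limited). The gripper opens to 85 mm and grips with 20 to 120 N. Pads are 22 mm wide; open, the fingers measure 114 mm over their backs; the gripper's body (76 mm by 85 mm) begins 54 mm behind the grasp point. The pads swing forward as they close: fully open they stand 13 mm farther back than shut.
Start: joints at [0.99, 0.181, 1.607, -0, 1.354, -0.206], TCP at [0.21, 0.535, 0.239] pointing down, gripper open.
Joint ranges: [-2.99, 2.99], [-0.89, 2.07], [0.3, 2.58], [-1.14, 4.28], [0, 2.63], [-3.12, 3.12]. Speed limits (rad/s): [2.57, 2.57, 3.01, 3.14, 3.14, 3.14].

INTERFACE

Orientations are given as a unit quaternion [x, y, z, w].
In Python, from workcell import arm gives the robot as it stands. The module is installed in compiled form; this text tells all that it offers.
- The arm moves only by the shell command python3 -m creep 'ROWS' [OPENING] [FORCE]. ROWS is JSON, a list that holds one entry, the list of rows, each a list of 4 numbers: the shift along the tool's x, y, z in mm, then the turn about the tool's z in rad. A call has 1 to 8 rows; each row shifts and turns the commanded pose from where the row before left it, along the tool's axes as they then stand; what a row does not reach is not made up. A row lasts 1/10 s, in which the tool goes at most 50 mm and 8.59 degrees, less where a joint would pass 70% of its speed; a pose out of reach is approached as far as the arm can. A call with a gripper value outside its range is refused whole. OPENING is the opening, from -1 (shut) to 1 (fully open), set as the call begins (- or left out, the last holds). The fingers move at their own pace and stop on an object; FORCE is the grip in N (left out, the last holds). Time passes only in rows, so rows that do not move let the fingers close. It gives the time, the measured TCP pose, the force, the opening and the grip force at its end, in the units of the state.
- arm.sense(): the state, without advancing time (a new reading comes with each control period).
- arm.read_camera(name): name is "side" or "top"; returns a dict with "pixels" (384x512x3 uint8, red, green, blue), "camera_matrix" (3x3 intrinsics, pixels), "pose" (4x4, takes a point from camera to world coordinates). Camera axes: x right, y up, looking along -z (the intrinsics and any distortion apply to the point x, -y, -z); pixel columns grow to the right and rows downward; lengths in m; the calibration is good to about 2 mm. A picture is of the moment at which its call begins. There is no depth.
- arm.sign_off(): hands the job in; it is judged then, once.
The state is a dict: "t": time; "qpos": joint angles; "qvel": joint speeds; "effort": joint torques, N m; "eef_pos": TCP position; "eef_rot": TCP orientation; "contact_force": force on the tool from outside, world axes, zero at the start; "torque": the same for the moment, N m; "gripper_width": finger opening in m; "finger_force": force on a finger pad.
Only numpy, scipy, OpenCV 4.12 (cv2) and the standard library are available. Lean on these libraries where they do the work, as an engineer would, in place of code of your own. Each camera call takes 0.05 s, during which the arm holds its last target. There are 200 camera calls.

## Working session

There is one attempt and no reset: what is moved stays moved. The work goes in short steps, Python scripts to look and compute and a shell command to move; the robot and the scene stay as the last step left them, time stands still between calls to the robot, and variables do not carry over. Pictures are saved under pics/ and viewed, at most 10 in all, crops included, and the job is handed in when it is done.

```bash
mkdir -p pics; cat > h.py <<'E'
import numpy as np, cv2
from workcell import arm
def snap(name,fn=None):
    d=arm.read_camera(name)
    im=cv2.cvtColor(np.asarray(d["pixels"]),cv2.COLOR_RGB2BGR)
    if fn: cv2.imwrite('pics/'+fn,im)
    return im,np.array(d["camera_matrix"]),np.array(d["pose"])
def ray(K,P,u,v):
    a=np.linalg.inv(K)@[u,v,1.]
    return P[:3,3],P[:3,:3]@np.array([a[0],-a[1],-a[2]])
def onz(K,P,u,v,z):
    o,r=ray(K,P,u,v); return o+r*(z-o[2])/r[2]
def proj(K,P,X):
    c=P[:3,:3].T@(np.array(X)-P[:3,3]); p=K@np.array([c[0],-c[1],-c[2]]); return p[:2]/p[2]
E
python3 - <<'E'
from h import *
for n in("top","side"):
    im,K,P=snap(n,n+'0.png'); print(n,K.round(1).tolist(),P.round(3).tolist())
s=arm.sense();print(s)
a=cv2.imread('pics/top0.png');b=cv2.imread('pics/side0.png')
E
```

```text
top [[461.3, 0.0, 257.1], [0.0, 461.3, 190.0], [0.0, 0.0, 1.0]] [[0.009, 0.985, -0.174, 0.195], [-1.0, 0.012, 0.015, 0.026], [0.017, 0.174, 0.985, 1.594], [0.0, 0.0, 0.0, 1.0]]
side [[414.3, 0.0, 252.2], [0.0, 414.3, 193.6], [0.0, 0.0, 1.0]] [[0.873, 0.366, -0.321, 0.072], [-0.487, 0.652, -0.581, -0.722], [-0.004, 0.664, 0.748, 1.083], [0.0, 0.0, 0.0, 1.0]]
{'t': 0.1, 'qpos': array([ 9.89692427e-01,  1.81471818e-01,  1.60790836e+00,  3.28181341e-06,
        1.35377868e+00, -2.06299993e-01]), 'qvel': array([-0.00037805, -0.00110741, -0.00102637, -0.00081583,  0.00130553,
       -0.0015596 ]), 'effort': array([-2.22758831e-04, -4.45880055e+01, -3.52240133e+01, -2.92710602e-04,
        4.09896587e-03,  5.01250156e-06]), 'eef_pos': array([0.21021662, 0.534682  , 0.2384712 ]), 'eef_rot': array([ 1.86307259e-01,  9.82491217e-01, -7.22574663e-04, -3.01884418e-04]), 'contact_force': array([-0.15165416, -0.36193204, -0.66793153]), 'torque': array([ 0.00675078, -0.06053722,  0.0041268 ]), 'finger_force': 0.0, 'gripper_width': 0.08544184298256345}
```

View pics/top0.png

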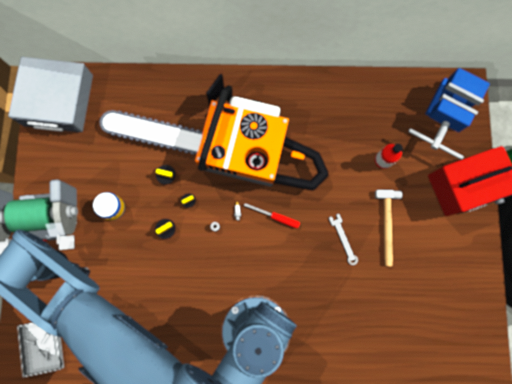

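View pics/side0.png

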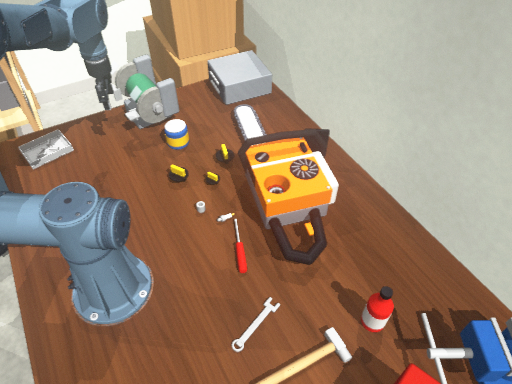

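```bash
python3 - <<'E'
from h import *
T=cv2.imread('pics/top0.png');S=cv2.imread('pics/side0.png')
r=lambda im,y0,y1,x0,x1,k:cv2.resize(im[y0:y1,x0:x1],None,fx=k,fy=k,interpolation=cv2.INTER_CUBIC)
a=r(T,150,250,140,300,5)   # 800x500
b=r(S,130,230,160,320,5)
cv2.imwrite('pics/c1.png',np.hstack([r(T,155,245,140,240,4),r(T,115,205,200,300,4)]))
# yellow blobs
_,KT,PT=snap('top');_,KS,PS=snap('side')
np.savez('cal.npz',KT=KT,PT=PT,KS=KS,PS=PS)
for n,im,K,P in(('top',T,KT,PT),('side',S,KS,PS)):
    h=cv2.cvtColor(im,cv2.COLOR_BGR2HSV)
    m=cv2.inRange(h,(23,130,110),(35,255,255))
    k,l,st,c=cv2.connectedComponentsWithStats(m)
    for i in range(1,k):
        if st[i,4]>15:
            ys,xs=np.where(l==i)
            X=onz(K,P,*c[i],0.038)
            W=np.array([onz(K,P,x,y,0.044)[:2] for x,y in zip(xs,ys)])
            w,v=np.linalg.eigh(np.cov(W.T)); 
            print(n,c[i].round(1),st[i,4],X.round(4),'len,wid',(np.sqrt(12*w[::-1])*1000).round(1),'yaw',np.arctan2(v[1,1],v[0,1]).round(3))
E
```

```text
top [260.2 147.1] 1287 [ 0.6221 -0.0066  0.038 ] len,wid [230.  146.5] yaw 2.306
top [228.7 131.6] 127 [0.6767 0.1039 0.038 ] len,wid [111.5  14.7] yaw 2.919
top [297.4 154.8] 20 [ 0.596  -0.1362  0.038 ] len,wid [33.   7.6] yaw 1.341
top [220.  162.5] 30 [0.5652 0.1319 0.038 ] len,wid [22.9 16.5] yaw 2.169
top [163.7 172.3] 109 [0.5282 0.3245 0.038 ] len,wid [60.1 21.4] yaw 1.333
top [187.2 199.1] 71 [0.4359 0.2404 0.038 ] len,wid [45.2 17.9] yaw 2.052
top [163.5 227.5] 119 [0.3381 0.3168 0.038 ] len,wid [61.1 21.5] yaw 2.124
side [179.6 141.3] 102 [0.4089 0.4579 0.038 ] len,wid [55.  40.7] yaw -2.988
side [224.2 150.4] 56 [0.5339 0.3291 0.038 ] len,wid [76.3 15.2] yaw 1.269
side [177.8 170.3] 117 [0.3434 0.3165 0.038 ] len,wid [65.8 30.8] yaw 1.905
side [212.4 175.8] 60 [0.439  0.2315 0.038 ] len,wid [45.6 22.4] yaw 1.863
side [319.8 180.9] 32 [0.7528 0.0267 0.038 ] len,wid [42.7 30.3] yaw -2.682
side [303.8 189. ] 152 [0.6834 0.0226 0.038 ] len,wid [103.1  41.9] yaw -3.137
side [310.3 229.7] 22 [ 0.6048 -0.1306  0.038 ] len,wid [31.8  9.4] yaw 1.193
```

View pics/c1.png

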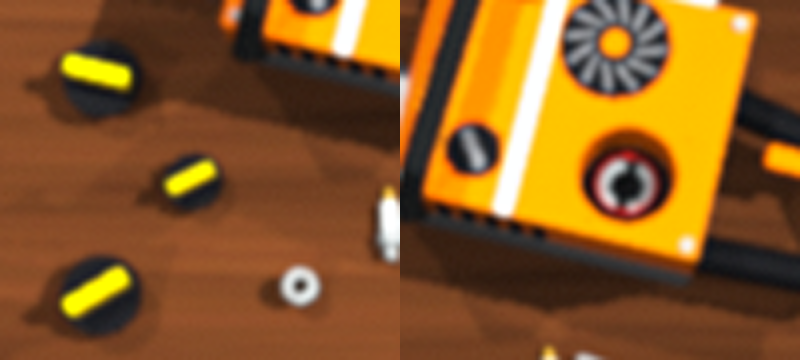

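The caps are at top (164,172), (187,199) and (163,228). The smallest is (187,199), with a bar about 45 mm long against 60 mm for the other two. The collar shows at about top (257,161), with dark notches near the vertical.

```bash
python3 - <<'E'
from h import *
T=cv2.imread('pics/top0.png');S=cv2.imread('pics/side0.png');c=np.load('cal.npz')
KT,PT,KS,PS=[c[k] for k in('KT','PT','KS','PS')]
for n,im,K,P,(x0,x1,y0,y1) in(('top',T,KT,PT,(240,275,142,180)),('side',S,KS,PS,(258,296,170,200))):
    h=cv2.cvtColor(im,cv2.COLOR_BGR2HSV)[y0:y1,x0:x1]
    m=(((h[...,0]<6)|(h[...,0]>170))&(h[...,1]>110)&(h[...,2]>60)).astype(np.uint8)
    pts=np.argwhere(m)[:,::-1]+[x0,y0]
    (e,ax,an)=cv2.fitEllipse(pts.astype(np.float32)); print(n,'red',len(pts),e,ax,onz(K,P,*e,0.118).round(4))
    o=((h[...,0]>8)&(h[...,0]<30)&(h[...,1]>150)&(h[...,2]>150)).astype(np.uint8)
    k,l,st,cc=cv2.connectedComponentsWithStats(1-o); i=st[1:,4].argmax()+1
    cn=max(cv2.findContours((l==i).astype(np.uint8),cv2.RETR_EXTERNAL,cv2.CHAIN_APPROX_NONE)[0],key=len)[:,0,:]
    e2=cv2.fitEllipse(cn.astype(np.float32)); q=np.array(e2[0])+[x0,y0]
    print(n,'rim',q,e2[1],onz(K,P,*q,0.15).round(4))
# saw yaw from casing orange in top
h=cv2.cvtColor(T,cv2.COLOR_BGR2HSV)
m=cv2.inRange(h,(8,150,150),(30,255,255)); k,l,st,cc=cv2.connectedComponentsWithStats(m); i=st[1:,4].argmax()+1
cn=max(cv2.findContours((l==i).astype(np.uint8),cv2.RETR_EXTERNAL,cv2.CHAIN_APPROX_NONE)[0],key=len)
W=np.array([onz(KT,PT,*p[0],.15)[:2] for p in cn],np.float32); r=cv2.minAreaRect(W); print('casing',r)
a=cv2.resize(T[144:178,240:274],(600,600),interpolation=cv2.INTER_CUBIC);
b=cv2.resize(T[192:208,177:198][:, :],(200,150),interpolation=cv2.INTER_CUBIC)
b=np.vstack([b,np.zeros((450,200,3),np.uint8)])
cv2.imwrite('pics/c2.png',np.hstack([a,b]))
# triangulate cap grip
def tri(p,q):
    o1,r1=ray(KT,PT,*p);o2,r2=ray(KS,PS,*q)
    s=np.linalg.lstsq(np.c_[r1,-r2],o2-o1,rcond=None)[0];A=o1+r1*s[0];B=o2+r2*s[1];return (A+B)/2,A-B
print(tri((187.2,199.1),(212.4,175.8)))
E
```

```text
top red 87 (256.0452575683594, 160.55943298339844) (15.29747200012207, 16.231592178344727) [0.5542 0.0082 0.118 ]
top rim [256.57264709 158.66567421] (20.689729690551758, 21.429344177246094) [0.5527 0.007  0.15  ]
side red 29 (276.3009338378906, 188.80958557128906) (7.63640022277832, 13.980985641479492) [0.5615 0.0085 0.118 ]
side rim [276.23622322 188.75869751] (7.617378234863281, 16.84438705444336) [ 0.5452 -0.0155  0.15  ]
casing ((0.6035267114639282, -0.0004368498921394348), (0.15402284264564514, 0.21842753887176514), 76.71959686279297)
(array([0.43992091, 0.24130805, 0.02780952]), array([-0.00485093,  0.00123022, -0.00058195]))
```

View pics/c2.png

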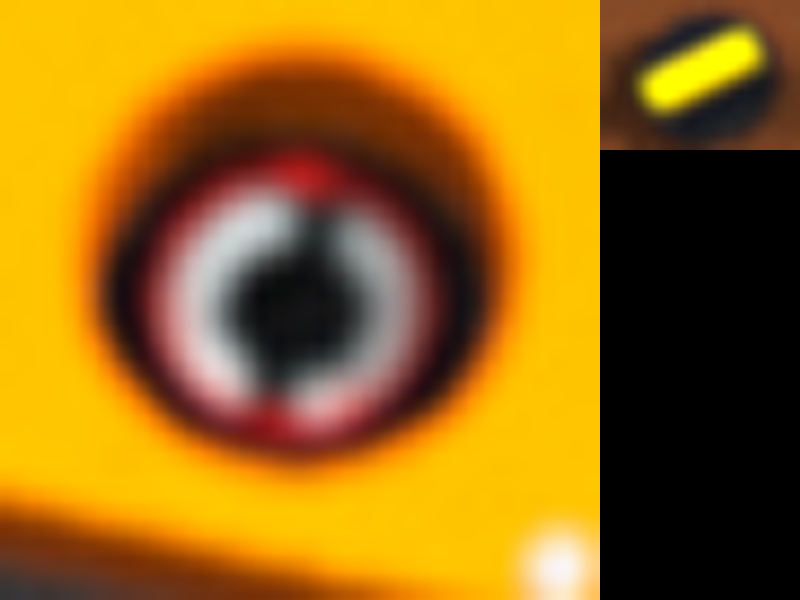

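The close crop confirms the small cap: its bar has yaw of about 2.05. The notches show at crop (317,205) and (275,390), which gives a yaw of about -0.22. The mouth is at about (0.554, 0.0075).

```bash
cat >> h.py <<'E'
from scipy.spatial.transform import Rotation as R
def togo(x,y,z,yaw=None):
    s=arm.sense();M=R.from_quat(s["eef_rot"]).as_matrix();p=np.array(s["eef_pos"])
    cy=np.arctan2(M[1,0],M[0,0]);d=M.T@(np.array([x,y,z])-p)*1000
    t=0 if yaw is None else -((yaw-cy+np.pi)%(2*np.pi)-np.pi)
    print('t',round(s['t'],2),'pos',p.round(4),'yaw',cy.round(3),'tilt',M[:,2].round(3),'-> mm',d.round(1),'turn',round(t,3),'F',np.round(s['contact_force'],1),'w',round(s['gripper_width'],4),'ff',np.round(s['finger_force'],1),'q6',s['qpos'][5].round(2))
E
python3 -c "
from h import *
togo(.437,.240,.16,2.05)"
```

```text
t 0.2 pos [0.2103 0.5348 0.2387] yaw 2.767 tilt [-0.001 -0.001 -1.   ] -> mm [-318.9 -191.3   78.9] turn 0.717 F [ 0.   0.2 -0.5] w 0.0856 ff 0.0 q6 -0.21
```

```bash
python3 -m creep '[[[-40,-24,6,0],[-40,-24,8,0],[-40,-24,10,0],[-40,-24,11,0],[-40,-24,11,0],[-40,-24,11,0],[-40,-24,11,0],[-39,-23,11,0]]]' && python3 -m creep '[[[0,0,0,0.14],[0,0,0,0.14],[0,0,0,0.14],[0,0,0,0.14],[0,0,0,0.14],[0,0,0,0]]]'; python3 - <<'E'
from h import *
togo(.437,.240,.08,2.05)
im,K,P=snap('top');im2,K2,P2=snap('side')
u,v=proj(K,P,(.437,.240,.04)).astype(int);u2,v2=proj(K2,P2,(.437,.240,.04)).astype(int)
f=lambda i,u,v:cv2.resize(i[v-30:v+30,u-30:u+30],(400,400),interpolation=cv2.INTER_CUBIC)
cv2.imwrite('pics/c3.png',np.hstack([f(im,u,v),f(im2,u2,v2)]))
E
```

```text
t: 1.0
eef_pos: [0.4383, 0.2389, 0.16]
eef_rot: [0.186, 0.982, 0.0, 0.0]
contact_force: [0.7, 0.2, -0.4]
gripper_width: 0.0853
finger_force: 0.0
t: 1.6
eef_pos: [0.4373, 0.2405, 0.1602]
eef_rot: [0.512, 0.859, -0.0, -0.0]
contact_force: [-0.2, -0.3, -0.1]
gripper_width: 0.0855
finger_force: 0.0
t 1.6 pos [0.4373 0.2405 0.1602] yaw 2.065 tilt [-0. -0. -1.] -> mm [-0.3 -0.5 80.2] turn 0.015 F [-0.2 -0.3 -0.1] w 0.0855 ff 0.0 q6 -0.23
```

View pics/c3.png

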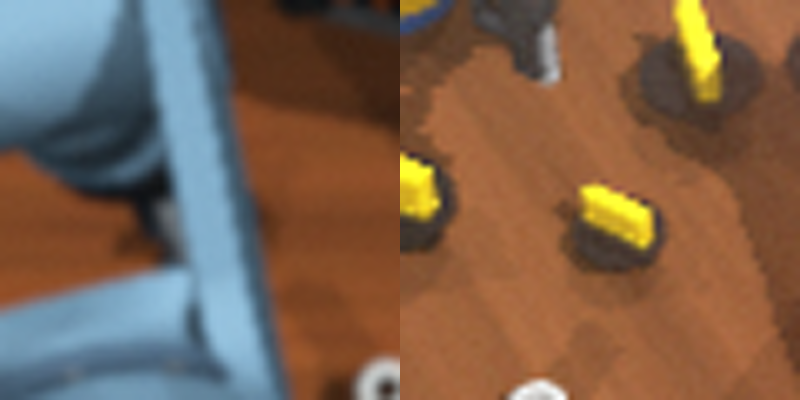

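```bash
python3 -m creep '[[[-4,-1,20,0.01],[0,0,30,0],[0,0,30,0],[0,0,25,0],[0,0,12,0],[0,0,8,0],[0,0,0,0]]]' && python3 -m creep '[[[0,0,0,0],[0,0,0,0],[0,0,0,0],[0,0,0,0],[0,0,0,0],[0,0,0,0],[0,0,0,0],[0,0,0,0]]]' -1 40;python3 -m creep '[[[0,0,0,0],[0,0,0,0],[0,0,0,0],[0,0,0,0]]]'; python3 -c "
from h import *
togo(.437,.240,.08,2.05)"
```

```text
t: 2.4
eef_pos: [0.4382, 0.2365, 0.0349]
eef_rot: [0.516, 0.857, -0.0, -0.0]
contact_force: [-0.7, 0.2, -0.2]
gripper_width: 0.0852
finger_force: 0.0
t: 3.2
eef_pos: [0.4385, 0.2366, 0.0354]
eef_rot: [0.516, 0.856, -0.0, -0.0]
contact_force: [-0.8, 0.3, 1.9]
gripper_width: 0.0091
finger_force: 43.6
t: 3.6
eef_pos: [0.4385, 0.2366, 0.0354]
eef_rot: [0.516, 0.856, 0.0, 0.0]
contact_force: [-1.1, 0.3, 2.7]
gripper_width: 0.0088
finger_force: 43.8
t 3.6 pos [0.4385 0.2366 0.0354] yaw 2.057 tilt [ 0. -0. -1.] -> mm [  3.7   0.3 -44.6] turn 0.007 F [-1.1  0.3  2.7] w 0.0088 ff 43.8 q6 -0.23
```

```bash
python3 -m creep '[[[0,0,-15,0],[0,0,-30,0],[0,0,-40,0],[0,0,-40,0],[0,0,-40,0],[0,0,-40,0],[0,0,-40,0],[0,0,-10,0]]]' && python3 -m creep '[[[0,0,0,-0.14],[0,0,0,-0.14],[0,0,0,-0.14],[0,0,0,-0.14],[0,0,0,-0.14],[0,0,0,-0.14],[0,0,0,-0.02],[0,0,0,0]]]';  python3 - <<'E'
from h import *
togo(.554,.0075,.29,2.92)
E
```

```text
t: 4.4
eef_pos: [0.4405, 0.2372, 0.2953]
eef_rot: [0.516, 0.856, 0.003, 0.003]
contact_force: [0.3, 0.2, -0.6]
gripper_width: 0.0087
finger_force: 43.4
t: 5.2
eef_pos: [0.4382, 0.2365, 0.2895]
eef_rot: [0.114, 0.994, -0.0, -0.001]
contact_force: [-0.5, 0.5, -1.1]
gripper_width: 0.0089
finger_force: 43.3
t 5.2 pos [0.4382 0.2365 0.2895] yaw 2.914 tilt [-0.001 -0.    -1.   ] -> mm [-164.5 -197.    -0.6] turn -0.006 F [-0.5  0.5 -1.1] w 0.0089 ff 43.3 q6 -1.09
```

```bash
python3 -m creep '[[[-20,-24,0,0],[-21,-25,0,0],[-21,-25,0,0],[-21,-25,0,0],[-21,-25,0,0],[-21,-25,0,0],[-20,-24,0,0],[-19.5,-24,0,0]]]' && python3 -m creep '[[[0,0,25,0],[0,0,25,0],[0,0,20,0],[0,0,0,0],[0,0,0,0]]]';  python3 - <<'E'
from h import *
togo(.554,.0075,.20,2.92)
im,K,P=snap('top','t4.png');im2,K2,P2=snap('side','s4.png')
u,v=proj(K,P,(.554,.0075,.2)).astype(int);u2,v2=proj(K2,P2,(.554,.0075,.2)).astype(int)
print(u,v,u2,v2,proj(K2,P2,arm.sense()['eef_pos']))
f=lambda i,u,v:cv2.resize(i[v-30:v+30,u-30:u+30],(400,400),interpolation=cv2.INTER_CUBIC)
cv2.imwrite('pics/c4.png',np.hstack([f(im,u,v),f(im2,u2,v2)]))
E
```

```text
t: 6.0
eef_pos: [0.5553, 0.0066, 0.2898]
eef_rot: [0.114, 0.993, 0.0, -0.0]
contact_force: [0.2, 0.3, 0.2]
gripper_width: 0.0085
finger_force: 43.3
t: 6.5
eef_pos: [0.5548, 0.0079, 0.2203]
eef_rot: [0.113, 0.994, 0.0, -0.0]
contact_force: [-0.3, 0.2, -1.6]
gripper_width: 0.009
finger_force: 43.3
t 6.5 pos [0.5548 0.0079 0.2203] yaw 2.915 tilt [-0.001  0.    -1.   ] -> mm [ 0.7 -0.6 20.3] turn -0.005 F [-0.3  0.2 -1.6] w 0.009 ff 43.3 q6 -1.54
256 154 275 171 [276.14336793 166.03678304]
```

View pics/c4.png

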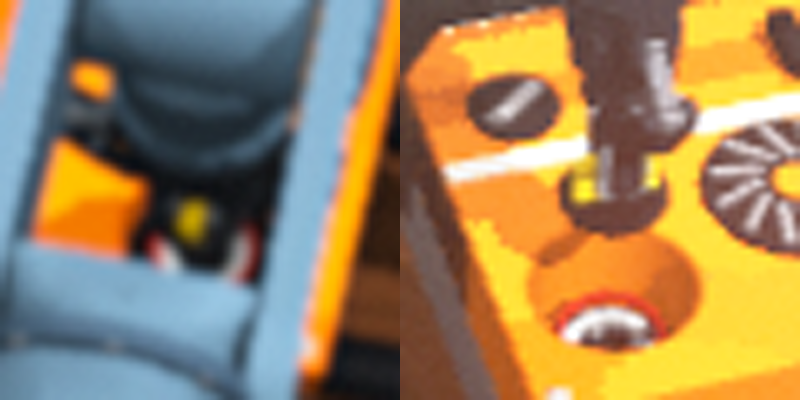

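The bar sits near the middle of the jaws (yellow at 575–600 and 643–660 in the side crop). The cap hangs over the well and is offset about 1–2 mm at most, so I'll descend.

```bash
python3 -m creep '[[[-0.5,-0.5,20,0],[0,0,20,0],[0,0,15,0],[0,0,10,0],[0,0,5,0],[0,0,0,0]]]' && python3 -m creep '[[[0,0,2,0],[0,0,2,0],[0,0,1,0],[0,0,0,0]]]' && python3 -m creep '[[[0,0,2,0],[0,0,1,0],[0,0,1,0],[0,0,0,0]]]' ; python3 -c "
from h import *
togo(.554,.0075,.1364,2.92);print(arm.sense()['torque'])"
```

```text
t: 7.2
eef_pos: [0.5552, 0.0073, 0.1501]
eef_rot: [0.112, 0.994, 0.0, -0.0]
contact_force: [0.4, -0.2, -1.3]
gripper_width: 0.0089
finger_force: 43.3
t: 7.6
eef_pos: [0.5554, 0.0072, 0.1454]
eef_rot: [0.112, 0.994, -0.0, 0.0]
contact_force: [-0.1, 0.1, -0.9]
gripper_width: 0.0091
finger_force: 43.3
t: 8.0
eef_pos: [0.5553, 0.0072, 0.1412]
eef_rot: [0.112, 0.994, -0.0, -0.0]
contact_force: [0.8, -1.0, -0.5]
gripper_width: 0.009
finger_force: 43.3
t 8.0 pos [0.5553 0.0072 0.1412] yaw 2.917 tilt [-0. -0. -1.] -> mm [ 1.3 -0.   4.8] turn -0.003 F [ 0.8 -1.  -0.5] w 0.009 ff 43.3 q6 -1.55
[-0.05858863 -0.02611607  0.01205312]
```

```bash
python3 -m creep '[[[0,0,1,0],[0,0,0,0]]]' && python3 -m creep '[[[0,0,1,0],[0,0,0,0]]]' && python3 -m creep '[[[0,0,1,0],[0,0,0,0]]]' && python3 -m creep '[[[0,0,1,0],[0,0,0,0]]]' ; python3 -c "
from h import *
togo(.554,.0075,.1364,2.92);print(arm.sense()['torque'])"
```

```text
t: 8.2
eef_pos: [0.5554, 0.0071, 0.1405]
eef_rot: [0.112, 0.994, -0.0, 0.0]
contact_force: [-0.3, -1.4, 1.4]
gripper_width: 0.0089
finger_force: 43.6
t: 8.4
eef_pos: [0.5557, 0.0068, 0.1399]
eef_rot: [0.112, 0.994, -0.0, 0.0]
contact_force: [0.3, -2.3, 3.8]
gripper_width: 0.0092
finger_force: 44.0
t: 8.6
eef_pos: [0.5558, 0.0066, 0.1393]
eef_rot: [0.112, 0.994, -0.001, 0.001]
contact_force: [-2.2, -3.5, 8.1]
gripper_width: 0.0088
finger_force: 44.5
t: 8.8
eef_pos: [0.556, 0.0065, 0.1391]
eef_rot: [0.112, 0.994, -0.001, 0.001]
contact_force: [-3.9, -3.1, 12.7]
gripper_width: 0.0092
finger_force: 45.2
t 8.8 pos [0.556  0.0065 0.1391] yaw 2.917 tilt [ 0.002 -0.001 -1.   ] -> mm [2.1 0.5 2.7] turn -0.003 F [-3.9 -3.1 12.7] w 0.0092 ff 45.2 q6 -1.55
[-0.57136905  0.79481663  0.05643304]
```

```bash
python3 -m creep '[[[1,-1,-1.5,0],[0,0,0,0]]]' && python3 -m creep '[[[0,0,0,0.04],[0,0,0,0]]]' && python3 -m creep '[[[0,0,0,0.04],[0,0,0,0]]]' && python3 -m creep '[[[0,0,0,0.04],[0,0,0,0]]]' ; python3 -c "
from h import *
togo(.554,.0075,.1364,2.92);print(arm.sense()['torque'])"
```

```text
t: 9.0
eef_pos: [0.5546, 0.0063, 0.1394]
eef_rot: [0.112, 0.994, -0.0, 0.001]
contact_force: [0.7, -1.9, 4.7]
gripper_width: 0.0085
finger_force: 44.1
t: 9.2
eef_pos: [0.5544, 0.0061, 0.1392]
eef_rot: [0.133, 0.991, -0.0, 0.0]
contact_force: [-0.5, -3.6, 4.7]
gripper_width: 0.0089
finger_force: 44.2
t: 9.4
eef_pos: [0.5543, 0.0059, 0.139]
eef_rot: [0.152, 0.988, -0.001, 0.0]
contact_force: [-0.8, -4.7, 5.0]
gripper_width: 0.0088
finger_force: 44.1
t: 9.6
eef_pos: [0.5542, 0.0057, 0.139]
eef_rot: [0.171, 0.985, -0.001, 0.0]
contact_force: [-0.8, -5.5, 5.7]
gripper_width: 0.009
finger_force: 44.2
t 9.6 pos [0.5542 0.0057 0.139 ] yaw 2.797 tilt [ 0.    -0.001 -1.   ] -> mm [0.7 1.6 2.6] turn -0.123 F [-0.8 -5.5  5.7] w 0.009 ff 44.2 q6 -1.43
[-0.98524757  0.19954226  0.06151309]
```

```bash
python3 -m creep '[[[0,-1.5,0,0],[0,0,0,0]]]' && python3 -m creep '[[[0,0,0,-0.05],[0,0,0,0]]]' && python3 -m creep '[[[0,0,0,-0.05],[0,0,0,0]]]' && python3 -m creep '[[[0,0,0,-0.04],[0,0,0,0]]]' && python3 -m creep '[[[0,0,0,-0.04],[0,0,0,0]]]'&& python3 -m creep '[[[0,0,0,-0.04],[0,0,0,0]]]'; python3 -c "
from h import *
togo(.554,.0075,.1364,2.92);print(arm.sense()['torque'])"
```

```text
t: 9.8
eef_pos: [0.5539, 0.0053, 0.139]
eef_rot: [0.171, 0.985, 0.0, 0.0]
contact_force: [1.8, -1.8, 4.9]
gripper_width: 0.0094
finger_force: 44.0
t: 10.0
eef_pos: [0.5542, 0.0056, 0.139]
eef_rot: [0.146, 0.989, 0.0, 0.001]
contact_force: [3.8, 0.5, 3.1]
gripper_width: 0.0086
finger_force: 43.9
t: 10.2
eef_pos: [0.5539, 0.0054, 0.1388]
eef_rot: [0.122, 0.993, 0.0, 0.0]
contact_force: [2.5, 0.6, 2.6]
gripper_width: 0.0086
finger_force: 43.8
t: 10.4
eef_pos: [0.5536, 0.0051, 0.1386]
eef_rot: [0.103, 0.995, -0.0, 0.0]
contact_force: [2.4, -1.7, 0.8]
gripper_width: 0.0087
finger_force: 43.7
t: 10.6
eef_pos: [0.5535, 0.005, 0.1386]
eef_rot: [0.083, 0.997, -0.0, -0.0]
contact_force: [1.6, -1.7, 3.5]
gripper_width: 0.009
finger_force: 43.7
t: 10.8
eef_pos: [0.5534, 0.005, 0.1388]
eef_rot: [0.063, 0.998, -0.0, -0.0]
contact_force: [0.7, -1.2, 3.0]
gripper_width: 0.0092
finger_force: 43.8
t 10.8 pos [0.5534 0.005  0.1388] yaw 3.015 tilt [-0. -0. -1.] -> mm [-0.3  2.5  2.4] turn 0.095 F [ 0.7 -1.2  3. ] w 0.0092 ff 43.8 q6 -1.65
[-0.32782088 -0.28414808  0.02364275]
```

```bash
python3 -m creep '[[[0,0,0,0.04],[0,0,0,0]]]' && python3 -m creep '[[[0,0,0,0.035],[0,0,0,0]]]' && python3 -m creep '[[[0,0,1,0],[0,0,0,0]]]' && python3 -m creep '[[[0,0,1,0],[0,0,0,0]]]'; python3 -c "
from h import *
togo(.554,.0075,.1364,2.92);print(arm.sense()['torque'])"
```

```text
t: 11.0
eef_pos: [0.5534, 0.0051, 0.1387]
eef_rot: [0.084, 0.997, -0.0, -0.0]
contact_force: [1.4, -1.3, 1.7]
gripper_width: 0.0091
finger_force: 43.8
t: 11.2
eef_pos: [0.5534, 0.005, 0.1386]
eef_rot: [0.1, 0.995, -0.0, -0.0]
contact_force: [2.9, -2.4, 1.9]
gripper_width: 0.0089
finger_force: 43.7
t: 11.4
eef_pos: [0.5534, 0.0049, 0.1374]
eef_rot: [0.1, 0.995, -0.0, -0.0]
contact_force: [2.2, -3.8, 0.6]
gripper_width: 0.0085
finger_force: 43.4
t: 11.6
eef_pos: [0.5534, 0.0048, 0.1365]
eef_rot: [0.1, 0.995, -0.0, -0.0]
contact_force: [1.2, -3.6, 0.8]
gripper_width: 0.0088
finger_force: 43.5
t 11.6 pos [0.5534 0.0048 0.1365] yaw 2.942 tilt [-0. -0. -1.] -> mm [-0.   2.8  0.1] turn 0.022 F [ 1.2 -3.6  0.8] w 0.0088 ff 43.5 q6 -1.58
[-0.7568618  -0.26205494 -0.05120999]
```

It has dropped into the notches (z 0.1365, very little force). Now I'll press about 7 mm.

```bash
python3 -m creep '[[[0,-1.5,0,0],[0,0,1,0],[0,0,1,0],[0,0,0,0]]]' && python3 -m creep '[[[0,0,1,0],[0,0,1,0],[0,0,0,0]]]' && python3 -m creep '[[[0,0,1,0],[0,0,1,0],[0,0,0,0]]]' && python3 -m creep '[[[0,0,1,0],[0,0,0,0]]]'; python3 -c "
from h import *
togo(.554,.0075,.1294,2.92);print(arm.sense()['torque'])"
```

```text
t: 12.0
eef_pos: [0.5532, 0.0041, 0.1349]
eef_rot: [0.1, 0.995, 0.0, -0.0]
contact_force: [0.2, 0.6, 3.5]
gripper_width: 0.0087
finger_force: 44.0
t: 12.3
eef_pos: [0.5532, 0.0041, 0.1332]
eef_rot: [0.1, 0.995, 0.0, -0.0]
contact_force: [-1.8, 1.5, 6.8]
gripper_width: 0.009
finger_force: 44.3
t: 12.6
eef_pos: [0.5532, 0.0041, 0.1316]
eef_rot: [0.1, 0.995, 0.0, -0.0]
contact_force: [-2.3, 1.5, 10.4]
gripper_width: 0.0089
finger_force: 44.8
t: 12.8
eef_pos: [0.5532, 0.004, 0.1308]
eef_rot: [0.1, 0.995, 0.0, -0.0]
contact_force: [-2.3, 1.8, 12.2]
gripper_width: 0.0088
finger_force: 45.0
t 12.8 pos [0.5532 0.004  0.1308] yaw 2.942 tilt [-0.  0. -1.] -> mm [-0.1  3.5  1.4] turn 0.022 F [-2.3  1.8 12.2] w 0.0088 ff 45.0 q6 -1.58
[ 0.30080715  0.59280226 -0.02360779]
```

```bash
python3 -m creep '[[[0,0,1.4,0],[0,0,0,0]]]' && python3 -m creep '[[[0,0,0,0.08],[0,0,0,0.08],[0,0,0,0]]]' && python3 -c "
from h import *
togo(.554,.0075,.1294,2.92);print(arm.sense()['torque'])" && python3 -m creep '[[[0,0,0,0.08],[0,0,0,0.08],[0,0,0,0.08],[0,0,0,0]]]'; python3 -c "
from h import *
togo(.554,.0075,.1294,2.92);print(arm.sense()['torque'])"
```

```text
t: 13.0
eef_pos: [0.5533, 0.0041, 0.1297]
eef_rot: [0.1, 0.995, 0.0, -0.0]
contact_force: [-3.6, 0.9, 12.9]
gripper_width: 0.009
finger_force: 45.2
t: 13.3
eef_pos: [0.554, 0.0037, 0.13]
eef_rot: [0.18, 0.984, 0.0, 0.001]
contact_force: [-2.1, 1.3, 12.2]
gripper_width: 0.0086
finger_force: 45.1
t 13.3 pos [0.554  0.0037 0.13  ] yaw 2.78 tilt [ 0.002 -0.    -1.   ] -> mm [1.3 3.5 0.6] turn -0.14 F [-2.1  1.3 12.2] w 0.0086 ff 45.1 q6 -1.42
[ 0.10352897  0.47728038 -0.00713228]
t: 13.7
eef_pos: [0.5544, 0.0035, 0.1302]
eef_rot: [0.296, 0.955, 0.0, 0.001]
contact_force: [-1.6, 0.4, 11.4]
gripper_width: 0.0092
finger_force: 45.1
t 13.7 pos [0.5544 0.0035 0.1302] yaw 2.54 tilt [ 0.003 -0.001 -1.   ] -> mm [2.6 3.  0.8] turn -0.38 F [-1.6  0.4 11.4] w 0.0092 ff 45.1 q6 -1.18
[0.05374734 0.20331191 0.01588803]
```

```bash
python3 -m creep '[[[0,0,0.8,0],[0,0,0,0]]]' && python3 -m creep '[[[0,0,0,0.08],[0,0,0,0.08],[0,0,0,0.08],[0,0,0,0.08],[0,0,0,0]]]' && python3 -c "
from h import *
togo(.554,.0075,.1294,2.92);print(arm.sense()['torque'])" && python3 -m creep '[[[0,0,0,0.08],[0,0,0,0.08],[0,0,0,0]]]'; python3 -c "
from h import *
togo(.554,.0075,.1294,2.92);print(arm.sense()['torque'])"
```

```text
t: 13.9
eef_pos: [0.5544, 0.0035, 0.1295]
eef_rot: [0.295, 0.955, 0.0, 0.001]
contact_force: [-1.1, 0.8, 13.5]
gripper_width: 0.0089
finger_force: 45.2
t: 14.4
eef_pos: [0.5547, 0.0034, 0.1297]
eef_rot: [0.445, 0.896, 0.0, 0.002]
contact_force: [-1.3, -0.9, 12.8]
gripper_width: 0.0087
finger_force: 45.2
t 14.4 pos [0.5547 0.0034 0.1297] yaw 2.22 tilt [ 0.003 -0.001 -1.   ] -> mm [3.7 1.9 0.3] turn -0.7 F [-1.3 -0.9 12.8] w 0.0087 ff 45.2 q6 -0.86
[-0.05952292  0.12598648  0.04033559]
t: 14.7
eef_pos: [0.5548, 0.0034, 0.1297]
eef_rot: [0.515, 0.857, 0.001, 0.002]
contact_force: [-0.6, -0.7, 12.5]
gripper_width: 0.0093
finger_force: 45.2
t 14.7 pos [0.5548 0.0034 0.1297] yaw 2.06 tilt [ 0.004 -0.001 -1.   ] -> mm [4.  1.2 0.3] turn -0.86 F [-0.6 -0.7 12.5] w 0.0093 ff 45.2 q6 -0.7
[-0.02051818  0.16672996  0.04317035]
```

```bash
T(){ python3 -c "
from workcell import arm;print('TQ',arm.sense()['torque'].round(3))"; }; python3 -m creep '[[[0,0,0.3,0.08],[0,0,0,0.06],[0,0,0,0]]]'; T; python3 -m creep '[[[0,0,0,0.05],[0,0,0,0]]]';T; python3 -m creep '[[[0,0,0,0.04],[0,0,0,0]]]';T;python3 -m creep '[[[0,0,0,0.03],[0,0,0,0]]]';T; python3 -c "
from h import *
togo(.554,.0075,.1294,2.92)"
```

```text
t: 15.0
eef_pos: [0.5548, 0.0034, 0.1294]
eef_rot: [0.573, 0.819, 0.001, 0.002]
contact_force: [-0.1, -0.6, 12.6]
gripper_width: 0.0087
finger_force: 45.2
TQ [-0.037  0.19   0.074]
t: 15.2
eef_pos: [0.5548, 0.0034, 0.1295]
eef_rot: [0.593, 0.805, 0.001, 0.002]
contact_force: [-0.7, 0.9, 13.0]
gripper_width: 0.009
finger_force: 45.3
TQ [0.037 0.213 0.107]
t: 15.4
eef_pos: [0.5548, 0.0034, 0.1294]
eef_rot: [0.609, 0.793, 0.001, 0.002]
contact_force: [-0.0, -0.2, 13.2]
gripper_width: 0.0091
finger_force: 45.3
TQ [0.037 0.179 0.109]
t: 15.6
eef_pos: [0.5548, 0.0034, 0.1294]
eef_rot: [0.621, 0.784, 0.001, 0.002]
contact_force: [-0.8, -0.6, 13.8]
gripper_width: 0.0087
finger_force: 45.3
TQ [-0.032  0.168  0.17 ]
t 15.6 pos [0.5548 0.0034 0.1294] yaw 1.802 tilt [ 0.004 -0.001 -1.   ] -> mm [4.1 0.2 0. ] turn -1.118 F [-0.8 -0.6 13.8] w 0.0087 ff 45.3 q6 -0.44
```

```bash
T(){ python3 -c "
from workcell import arm;print('TQ',arm.sense()['torque'].round(3))"; }; python3 -m creep '[[[0,0,0,0.03],[0,0,0,0]]]'; T; python3 -m creep '[[[0,0,0,0.03],[0,0,0,0]]]';T; python3 -c "
from h import *
togo(.554,.0075,.1294,2.92)"
```

```text
t: 15.8
eef_pos: [0.5547, 0.0034, 0.1294]
eef_rot: [0.633, 0.775, 0.001, 0.002]
contact_force: [-1.2, -0.3, 12.5]
gripper_width: 0.009
finger_force: 45.4
TQ [0.052 0.226 0.313]
t: 16.0
eef_pos: [0.5547, 0.0034, 0.1294]
eef_rot: [0.644, 0.765, 0.001, 0.002]
contact_force: [-1.1, 0.5, 13.7]
gripper_width: 0.0089
finger_force: 45.9
TQ [-0.024  0.317  0.525]
t 16.0 pos [0.5547 0.0034 0.1294] yaw 1.742 tilt [ 0.003 -0.001 -1.   ] -> mm [4.1 0.  0. ] turn -1.178 F [-1.1  0.5 13.7] w 0.0089 ff 45.9 q6 -0.38
```

```bash
T(){ python3 -c "
from workcell import arm;print('TQ',arm.sense()['torque'].round(3))"; };  python3 -m creep '[[[0,0,-1,-0.03],[0,0,0,0]]]'; T; python3 -m creep '[[[0,0,-1,0],[0,0,0,0]]]';T;  python3 -m creep '[[[0,0,-1,0],[0,0,0,0]]]';T; python3 -m creep '[[[0,0,-1,0],[0,0,0,0]]]';T
```

```text
t: 16.2
eef_pos: [0.5546, 0.0034, 0.13]
eef_rot: [0.632, 0.775, 0.001, 0.001]
contact_force: [1.1, -0.8, 10.8]
gripper_width: 0.0092
finger_force: 44.9
TQ [0.049 0.036 0.037]
t: 16.4
eef_pos: [0.5546, 0.0035, 0.1305]
eef_rot: [0.633, 0.775, 0.001, 0.001]
contact_force: [1.2, -1.1, 8.2]
gripper_width: 0.0089
finger_force: 44.4
TQ [-0.064 -0.266  0.062]
t: 16.6
eef_pos: [0.5545, 0.0034, 0.1311]
eef_rot: [0.633, 0.774, 0.001, 0.001]
contact_force: [5.6, -1.1, 4.1]
gripper_width: 0.0086
finger_force: 44.0
TQ [-0.114 -0.903  0.078]
t: 16.8
eef_pos: [0.5545, 0.0035, 0.1319]
eef_rot: [0.633, 0.775, 0.001, 0.001]
contact_force: [5.5, -0.4, 3.6]
gripper_width: 0.009
finger_force: 44.0
TQ [-0.06  -0.838  0.197]
```

```bash
T(){ python3 -c "
from workcell import arm;print('TQ',arm.sense()['torque'].round(3))"; };  python3 -m creep '[[[0,0,-0.8,0],[0,0,0,0]]]'; T; python3 -m creep '[[[0,0,0,0],[0,0,0,0],[0,0,0,0]]]' -0.55;T;  python3 -m creep '[[[0,0,-3,0],[0,0,-5,0],[0,0,-10,0],[0,0,-20,0],[0,0,0,0]]]';T
```

```text
t: 17.0
eef_pos: [0.5544, 0.0035, 0.1324]
eef_rot: [0.633, 0.775, 0.001, 0.001]
contact_force: [6.7, -0.4, 2.6]
gripper_width: 0.0083
finger_force: 43.6
TQ [-0.092 -1.091  0.223]
t: 17.3
eef_pos: [0.5521, 0.004, 0.1311]
eef_rot: [0.633, 0.775, -0.001, -0.001]
contact_force: [-0.7, 0.3, -0.6]
gripper_width: 0.0194
finger_force: 0.0
TQ [ 0.002  0.001 -0.014]
t: 17.8
eef_pos: [0.5554, 0.0033, 0.1736]
eef_rot: [0.633, 0.775, 0.001, 0.003]
contact_force: [-0.8, -0.3, -0.3]
gripper_width: 0.019
finger_force: 0.0
TQ [ 0.048 -0.048  0.001]
```

```bash
python3 -m creep '[[[0,0,-30,0],[0,0,-40,0],[0,0,-40,0],[0,0,-30,0],[0,0,0,0]]]' >/dev/null; python3 - <<'E'
from h import *
togo(.45,.237,.30)
im,K,P=snap('top');im2,K2,P2=snap('side')
def f(i,K,P):
    u,v=proj(K,P,(.554,.006,.13)).astype(int); print(u-20,v-20)
    return cv2.resize(i[v-20:v+20,u-20:u+20],(400,400),interpolation=cv2.INTER_CUBIC)
cv2.imwrite('pics/c5.png',np.hstack([f(im,K,P),f(im2,K2,P2)]))
E
```

```text
t 18.3 pos [0.5556 0.0032 0.3156] yaw 1.772 tilt [ 0.009 -0.002 -1.   ] -> mm [250.2 -56.9  14.1] turn 0 F [0.2 0.5 0.9] w 0.0191 ff 0.0 q6 -0.41
236 139
254 167
```

View pics/c5.png

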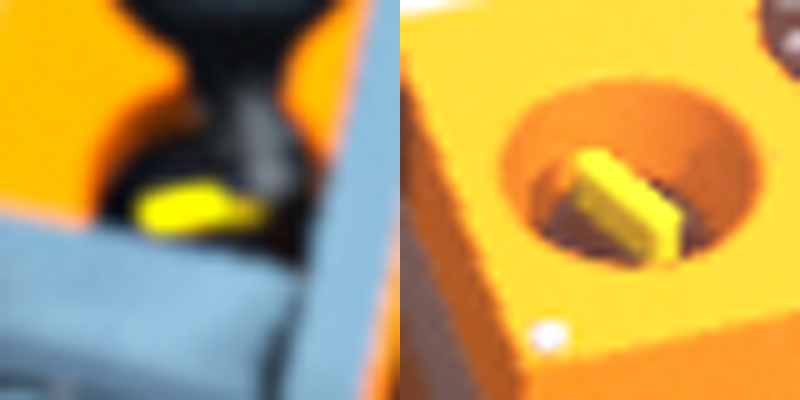

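The side crop shows the cap seated in the well with its bar about level, top ridge from (590,155) to (680,215). Next I'll measure the bar's yaw and then feel its height with a light touch of the closed fingers.

```bash
python3 -m creep '[[[0,0,0,0],[0,0,0,0],[0,0,0,0],[0,0,0,0]]]' -1 30 >/dev/null; python3 - <<'E'
from h import *
c=np.load('cal.npz');K,P=c['KS'],c['PS']
g=lambda x,y:onz(K,P,254+(x-400)/10-.5,167+y/10-.5,.141)
a,b=g(590,155),g(680,210);print(a,b,(a+b)/2,np.linalg.norm(a-b),np.arctan2(a[1]-b[1],a[0]-b[0]))
togo(.554,.004,.155)
E
```

```text
[0.55446177 0.02139851 0.141     ] [ 0.56664708 -0.01210623  0.141     ] [0.56055442 0.00464614 0.141     ] 0.03565177495840869 1.9196139707996933
t 18.8 pos [0.553  0.0037 0.3092] yaw 1.772 tilt [-0.001  0.    -1.   ] -> mm [  0.    1.2 154.2] turn 0 F [-0.5  0.   0.6] w 0.0002 ff 0.0 q6 -0.41
```

```bash
python3 -m creep '[[[0,0,40,0],[0,0,40,0],[0,0,40,0],[0,0,25,0],[0,0,9,0],[0,0,0,0],[0,0,0,0]]]'; for i in 1; do python3 -m creep '[[[0,0,2,0],[0,0,0,0]]]'; python3 -m creep '[[[0,0,1,0],[0,0,0,0]]]'; python3 -m creep '[[[0,0,1,0],[0,0,0,0]]]';python3 -m creep '[[[0,0,1,0],[0,0,0,0]]]'; done | grep -E "eef_pos|contact"
```

```text
t: 19.5
eef_pos: [0.5543, 0.0034, 0.1575]
eef_rot: [0.633, 0.774, 0.001, 0.001]
contact_force: [0.2, -0.2, 0.4]
gripper_width: -0.0
finger_force: 0.0
eef_pos: [0.5541, 0.0035, 0.1554]
contact_force: [0.4, -0.1, -0.4]
eef_pos: [0.5534, 0.0036, 0.1535]
contact_force: [-0.4, 0.3, 0.2]
eef_pos: [0.5532, 0.0036, 0.152]
contact_force: [-1.0, -0.7, 0.5]
eef_pos: [0.5531, 0.0037, 0.1509]
contact_force: [0.2, 1.0, -1.2]
```

```bash
(python3 -m creep '[[[0,0,1,0],[0,0,0,0]]]'; python3 -m creep '[[[0,0,1,0],[0,0,0,0]]]'; python3 -m creep '[[[0,0,0.7,0],[0,0,0,0]]]') | grep -E "eef_pos|contact"
```

```text
eef_pos: [0.5532, 0.0037, 0.1499]
contact_force: [0.0, 0.6, -0.2]
eef_pos: [0.5534, 0.0036, 0.1492]
contact_force: [0.3, 0.2, 1.5]
eef_pos: [0.5535, 0.0036, 0.1491]
contact_force: [-0.7, -0.0, 5.0]
```

The bar top is at 0.141 m and does not give at 5 N, so the cap is locked. I'll retreat and hand the job in.

```bash
python3 -m creep '[[[0,0,-5,0],[0,0,-20,0],[0,0,-40,0],[0,0,-40,0],[0,0,-30,0],[0,0,0,0],[0,0,0,0],[0,0,0,0]]]' | head -3; python3 -c "
from workcell import arm
print(arm.sign_off())"
```

```text
t: 21.7
eef_pos: [0.5524, 0.0038, 0.2818]
eef_rot: [0.633, 0.774, -0.001, -0.001]
the job is handed in; nothing more can be done
None
```

The smallest filler cap is locked on the saw: it was turned clockwise about 1.1 rad to its stop, then let go. A light touch afterwards found the bar top at 141 mm, the locked height, and it did not give at 5 N. The job was handed in at 21.7 s with the arm clear.

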